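# Press a card rest into the corner of a display tray

## Task

Fit the loose wooden card rest (the block with the sloping front) into the empty corner of the display tray: turn it so that its slope looks to the tray's open front, stand it flat on the tray floor, with its upright back flush against the back rail and its end flush against the end rail. It has sticky pads underneath and behind, so finish by pushing diagonally on it with the fingers, down and towards the back rail together, firmly on both, and still be holding that push when you finish; do not let go. Leave the plain block, the candle cup, the jar and the gift box where they stand.

Things in the scene. Friction and masses are not known exactly. Their poses are not given: they have to be found in the camera images.
- rest: Loose card rest: brown wood block, 60 mm deep (x), 56 long (y), 50 high, 80-145 g. Origin: centre of underside, z up. Profile: upright front edge at x=-30, 12 high; 45 degree slope up to x=+8, z=50; flat top to x=+30; upright back at x=+30. Ends (y=+-28) flat and parallel: grip there, near x=+5, z=25. Starts upright on the counter, about crosswise to the tray, in either of two places shared with the plain block.
- rest_slope (a point): Middle of the card rest's sloping face, at (-11, 0, 31) mm in the rest's own frame; the slope's outward normal there points along (-1, 0, 1) in the rest's frame. The rest's centre of mass lies 6 mm behind (+x of) its middle.
- tray: Dark wooden tray, fixed. Origin: centre of underside, on the counter. x points to its back rail (away from the robot), y to its end rail (left), z up. Floor 130 x 280 mm, top at z=10; front and right sides open. Inner faces: back rail x=+53, end rail y=+130. The rest when home: origin at (23,102,10) mm, same axes. A longer fixed rest with 2 cards fills y=-140 to -70, x=-7 to 53, to z=60.
- tray_floor: Floor board of the tray, 10 mm thick, smoothly lacquered like its rails: the rest slides on it easily (friction about 0.35); same origin and axes as the tray.
- back_rail: Back rail of the tray (the fence): 12 mm thick, 280 mm long, 30 mm high above the floor; origin at the middle of its underside, at (59, 0, 10) mm of the tray; same axes.
- end_rail: Left end rail of the tray (the stop): 10 mm thick, 106 mm long, 30 mm high above the floor; origin at the middle of its underside, at (0, 135, 10) mm of the tray; same axes.
- riser: Plain block of the same wood, no slope, 60 x 56 x 40 mm, loose; to be left alone. Origin: centre of underside.
- candle_glass: Dark metal candle cup, 84 mm wide, 85 mm high, loose; leave alone. Origin: centre of underside.
- cream_jar: Amber glass jar with black lid, 56 mm wide, 60 mm high, loose; leave alone. Origin: centre of underside.
- gift_box: Cardboard gift box, 55 x 55 x 32 mm, loose; leave alone. Origin: centre of underside.
Not all that is in view belongs to the job. Leave any green or yellow look-alike of the rest alone.

How it is judged:
By the outcome, as a careful person would: the job done as asked, in the order asked, and still so for the second after the job is handed in, while the arm keeps its last pose, push and grip.
It also fails if it takes over 59 s, if anything falls off the work surface, if the arm or the gripper's body presses on something with over 40 N, if the wrist force passes 120 N, or if a joint passes its speed limit or range.

## Robot

A 6-joint arm with a two-finger parallel gripper is mounted at the origin on the work surface. World frame = base frame: x ahead of the robot, y to its left, z up, the work surface at z = 0. Lengths are in mm, angles in degrees, forces in N, time in s.
With the tool pointing down it reaches from about 350 to 850 mm from the base axis. Payload 8.1 kg.
Tool frame: the origin (TCP) lies on the mounting face of the last link; the fingertips stand 173 mm ahead of it and the grasp point (between the pads) lies 155 mm ahead of it; z points along the fingers, y is the direction in which the jaws open and shut (so a half turn about z gives the same grasp; the last joint's range is limited). The gripper opens to 85 mm and grips with 20 to 120 N. Pads are 22 mm wide; open, the fingers measure 114 mm over their backs; the gripper's body (76 mm by 85 mm) begins 54 mm behind the grasp point. The pads swing forward as they close: fully open they stand 13 mm farther back than shut.
Start: joints at [-72.273, 7.471, 85.268, -0, 87.261, -4.893], TCP at [230.794, -553.842, 404.692] pointing down, gripper open.
Joint ranges: [-169.43, 169.43], [-51.17, 129.36], [1.28, 143.12], [-76.62, 256.62], [0, 156.53], [-152.29, 152.29]. Speed limits (degrees/s): [136.94, 136.94, 159.86, 180, 180, 180].

## Interface

Orientations are given as [roll, pitch, yaw] about the fixed x, y, z axes, in that order (R = Rz(yaw) Ry(pitch) Rx(roll)).
In Python, from bench import * gives the robot as it stands.
- The arm moves only by the tool arm_command, never from a script. Its argument "plan" is a list of rows, each an object of numbers: "jaw": the closure, from 0 (fully open) to 1 (shut); "dx", "dy", "dz": the shift along the tool's x, y, z in mm; "wx", "wy", "wz": the turn, a rotation vector about the tool's x, y, z in rad. A call has 1 to 12 rows; each row is the pose to reach, as a shift and turn from the pose commanded when the call began, along the tool's axes at that moment; what a row does not reach only later rows make up. A row lasts 1/10 s, in which the tool goes at most 50 mm and 8.59 degrees, less where a joint would pass 70% of its speed; a pose out of reach is approached as far as the arm can. A call with a gripper value outside its range is refused whole. The fingers move at their own pace and stop on an object; "squeeze" is the grip in N (left out, the last holds). Time passes only in rows, so rows that repeat a pose let the fingers close. It gives the time, the measured TCP pose, the force and the opening at its end, in the units of the state.
- sense(): the state, without advancing time (a new reading comes with each control period).
- snapshot(name): name is "side" or "top" or "wrist"; returns a dict with "pixels" (384x512x3 uint8, red, green, blue), "fx", "fy", "cx", "cy" (pixels), "extrinsics" (4x4, takes a point from camera to world coordinates). Camera axes: x right, y up, looking along -z (the intrinsics and any distortion apply to the point x, -y, -z); pixel columns grow to the right and rows downward; lengths in mm; the calibration is good to about 2 mm. A picture is of the moment at which its call begins. There is no depth.
- hand_in(): hands the job in, once; it reports no verdict.
Trained networks look in the newest picture that a camera, given by its name, has taken for a name from the list of things; names that differ only in an ending like _2 or _b are one class to them, and where a whole thing is asked for, a point or a joint stands for the part that bears it (a point fixed in the world has none). Each returns a list of dicts, best first, with "score" (0 to 1); they miss things now and then, are a little off and sometimes report something else, mostly with a low value. They report only what shows in the picture. A call takes as long as a camera call. They do not tell look-alikes from the thing itself.
- recognise(camera, target): "box" ([left, top, width, height] in pixels, round what is visible of it).
- pinpoint(camera, target): "pixel" ([column, row] in pixels: a listed point, or the origin of a listed thing).
The state is a dict: "time": time; "joint_pos": joint angles; "qd": joint speeds; "joint_efforts": joint torques, N m; "tool_pos": TCP position; "tcp_rot": TCP orientation; "ft_force": force on the tool from outside, world axes, zero at the start; "wrist_torque": the same for the moment, N m; "finger_gap": finger opening in mm.
Only numpy, scipy, OpenCV 4.12 (cv2) and the standard library are available. Lean on these libraries where they do the work, as an engineer would, in place of code of your own. Each camera call takes 0.05 s, during which the arm holds its last target.

## Working session

There is one attempt and no reset: what is moved stays moved. The work goes in short steps, Python scripts to look and compute and a tool call to move; the robot and the scene stay as the last step left them, time stands still between calls to the robot, and variables do not carry over. Pictures are saved under pics/ and viewed, and the job is handed in when it is done.

Besides the shell and the picture viewer there is one more tool, called after "Call:" as a command line: name --argument value ..., lists and objects as JSON in quotes. arm_command: Moves the arm, as the interface text tells. Its arguments: {"type":"object","properties":{"plan":{"type":"array"},"squeeze":{"type":"number"}},"required":["plan"]}

```bash
mkdir -p pics; ls; python3 - <<'E'
from bench import *
import cv2
print(sense())
for n in ("side","top","wrist"):
    s=snapshot(n); cv2.imwrite(f"pics/{n}0.png",s["pixels"][:,:,::-1]); print(n,s["fx"],s["cx"],s["cy"],s["extrinsics"],[k for k in s])
    for t in ("rest","riser","tray","rest_slope","back_rail","end_rail","candle_glass","cream_jar","gift_box"):
        print(t,[( [round(x) for x in d["pixel"]],round(d["score"],2)) for d in pinpoint(n,t)][:4],[( [round(x) for x in d["box"]],round(d["score"],2)) for d in recognise(n,t)][:3])
print(sense()["time"])
E
```

```text
pics
{'time': 0.0, 'joint_pos': array([-7.22736448e+01,  7.51677857e+00,  8.53302102e+01,  1.23541311e-03,
        8.72626847e+01, -4.89323005e+00]), 'qd': array([ 0.09306464, -0.0183377 ,  0.03910075,  0.07366812, -0.00498816,
       -0.04937353]), 'joint_efforts': array([-4.03447684e-04, -5.69404364e+01, -5.00553453e+01, -2.29592606e-04,
        1.48297870e-02, -2.14115829e-05]), 'tool_pos': array([ 230.71754021, -553.61321834,  403.61779549]), 'tcp_rot': array([-1.79890832e+02, -1.05844429e-02,  2.26195150e+01]), 'ft_force': array([ 0.16348044, -0.41361324,  0.53858593]), 'wrist_torque': array([ 0.00490968, -0.01483233,  0.0348356 ]), 'finger_gap': 85.44866400152408}
side 456.5580324652957 246.31616179671403 187.9216953065858 [[-9.93039796e-01  8.40297732e-02 -8.25285436e-02  4.04269963e+02]
 [-1.17742727e-01 -6.90804878e-01  7.13389986e-01  8.24514156e+02]
 [ 2.93487828e-03  7.18141782e-01  6.95890629e-01  8.57926052e+02]
 [ 0.00000000e+00  0.00000000e+00  0.00000000e+00  1.00000000e+00]] ['pixels', 'fx', 'fy', 'cx', 'cy', 'extrinsics']
rest [([305, 143], 0.93), ([268, 158], 0.73
[... 1857 characters left out ...]
([360, 150], 0.83), ([319, 212], 0.18)] [([349, 135, 28, 28], 0.63)]
wrist 282.6648331971649 257.37529189646955 194.1826826639194 [[ 3.84707471e-01  8.79100912e-01  2.81392517e-01  3.03388735e+02]
 [-9.23038426e-01  3.66237921e-01  1.17770323e-01 -5.23197546e+02]
 [ 4.75388184e-04 -3.05043229e-01  9.52338386e-01  3.73835552e+02]
 [ 0.00000000e+00  0.00000000e+00  0.00000000e+00  1.00000000e+00]] ['pixels', 'fx', 'fy', 'cx', 'cy', 'extrinsics']
rest [([168, 51], 0.57)] [([129, 9, 72, 81], 0.81), ([62, 0, 27, 10], 0.56)]
riser [] []
tray [] []
rest_slope [] [([129, 12, 71, 81], 0.96), ([62, 0, 28, 11], 0.45)]
back_rail [] []
end_rail [] []
candle_glass [] []
cream_jar [] []
gift_box [] []
2.85
```

View pictures.

```bash
python3 - <<'E'
import cv2,numpy as np
t=cv2.imread("pics/top0.png"); s=cv2.imread("pics/side0.png")
a=cv2.resize(t[110:300,70:440],None,fx=2.1,fy=2.1,interpolation=3); cv2.imwrite("pics/top0c.png",a)
a=cv2.resize(s[90:290,150:380],None,fx=2.9,fy=2.9,interpolation=3); cv2.imwrite("pics/side0c.png",a)
E
```

```text
(no output)
```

View pics/top0c.png

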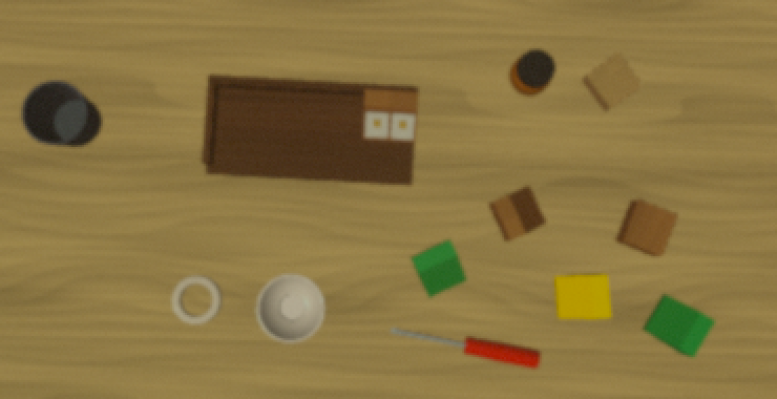

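View pics/side0c.png

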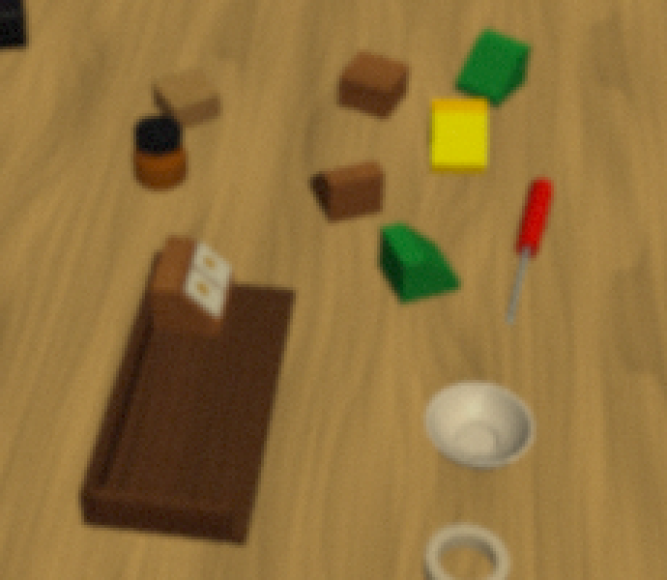

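View pics/wrist0.png

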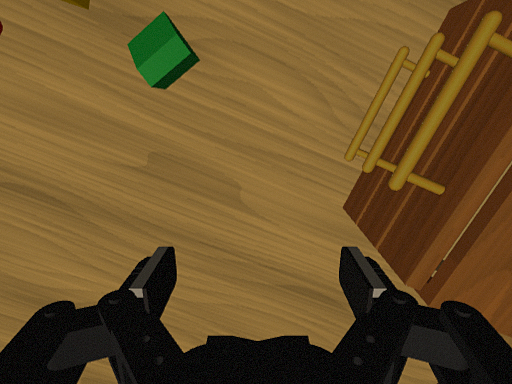

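```bash
cat > h.py <<'E'
import numpy as np, cv2
from bench import *
from scipy.spatial.transform import Rotation as R
K={}
def ray(s,px):
    E=np.array(s["extrinsics"]); d=np.array([(px[0]-s["cx"])/s["fx"],-(px[1]-s["cy"])/s["fy"],-1.]); return E[:3,3],E[:3,:3]@d
def onz(s,px,z):
    o,d=ray(s,px); return o+d*(z-o[2])/d[2]
def proj(s,P):
    E=np.array(s["extrinsics"]); p=(np.atleast_2d(P)-E[:3,3])@E[:3,:3]
    return np.c_[s["cx"]-s["fx"]*p[:,0]/p[:,2], s["cy"]+s["fy"]*p[:,1]/p[:,2]]
def tool():
    s=sense(); return s["tool_pos"],R.from_euler("xyz",s["tcp_rot"],degrees=True).as_matrix()
E
python3 - <<'E'
from h import *
t=snapshot("top");s=snapshot("side")
for n,zt,pt,ps in (("rest",0,(315,210),(268,158)),("slope",31,(321,211),(267,150)),("backrail",10,(220,150),(194,222)),("endrail",10,(172,168),(207,270)),("tray",0,(216,172),(219,227))):
    print(n,onz(t,pt,zt).round(),onz(s,ps,zt).round())
# corners in crop of top: tray outer top corners z=40
c=lambda x,y:(x/2.1+70,y/2.1+110)
print("back-left rail outer top",onz(t,c(209,76),40).round(),"back-right",onz(t,c(417,87),40).round())
print("front-left floor",onz(t,c(207,173),10).round(),"front-right",onz(t,c(411,184),10).round())
for q in((490,212),(529,187),(545,216),(508,240),(508,203),(527,231)):print(q,onz(t,c(*q),50).round(),onz(t,c(*q),0).round())
p,Rm=tool();w=snapshot("wrist");E=np.array(w["extrinsics"]);print(p,(Rm.T@(E[:3,3]-p)).round(),(Rm.T@E[:3,:3]).round(2))
E
```

```text
rest [ 460. -188.    0.] [ 458. -186.    0.]
slope [ 456. -200.   31.] [ 462. -184.   31.]
backrail [624.  89.  10.] [619.  91.  10.]
endrail [568. 224.  10.] [561. 230.  10.]
tray [562.  99.   0.] [557.  92.   0.]
back-left rail outer top [625. 228.  40.] back-right [619. -49.  40.]
front-left floor [498. 231.  10.] front-right [491. -45.  10.]
(490, 212) [ 454. -148.   50.] [ 457. -155.    0.]
(529, 187) [ 488. -198.   50.] [ 492. -207.    0.]
(545, 216) [ 451. -220.   50.] [ 453. -230.    0.]
(508, 240) [ 418. -172.   50.] [ 419. -180.    0.]
(508, 203) [ 467. -171.   50.] [ 469. -179.    0.]
(527, 231) [ 431. -196.   50.] [ 432. -205.    0.]
[ 230.79833186 -553.84267936  404.67683661] [79. -0. 31.] [[ 0.    0.95  0.31]
 [ 1.    0.   -0.  ]
 [-0.    0.31 -0.95]]
```

```bash
cat >> h.py <<'E'
def rel(p0,y0,p1,y1,pit0=0):
    # down-pointing tool: shift in tool axes and wz
    A=R.from_euler("xyz",[180,0,y0],degrees=True).as_matrix()
    d=A.T@(np.array(p1,float)-np.array(p0,float)); a=(y1-y0+180)%360-180
    return d.round(1), round(-np.radians(a),4)
E
python3 -c "
from h import *
print(rel((230.8,-553.84,404.7),22.62,(456,-183,340),125))"
```

```text
(array([ 350.5, -255.7,   64.7]), np.float64(-1.7869))
```

Call:
arm_command --plan '[{"dx": 350, "dy": -256, "dz": 65, "wz": -1.787, "jaw": 0}, {"dx": 350, "dy": -256, "dz": 65, "wz": -1.787}, {"dx": 350, "dy": -256, "dz": 65, "wz": -1.787}, {"dx": 350, "dy": -256, "dz": 65, "wz": -1.787}, {"dx": 350, "dy": -256, "dz": 65, "wz": -1.787}, {"dx": 350, "dy": -256, "dz": 65, "wz": -1.787}, {"dx": 350, "dy": -256, "dz": 65, "wz": -1.787}, {"dx": 350, "dy": -256, "dz": 65, "wz": -1.787}, {"dx": 350, "dy": -256, "dz": 65, "wz": -1.787}, {"dx": 350, "dy": -256, "dz": 65, "wz": -1.787}, {"dx": 350, "dy": -256, "dz": 65, "wz": -1.787}, {"dx": 350, "dy": -256, "dz": 65, "wz": -1.787}]'

```text
invalid input
```

```bash
python3 - <<'E'
from h import *
import pickle
s=sense();print(s["time"],s["tool_pos"],s["tcp_rot"],s["joint_pos"])
w=snapshot("wrist");pickle.dump(w,open("w1.pkl","wb"))
cv2.imwrite("pics/w1.png",w["pixels"][:,:,::-1])
for t in ("rest","rest_slope"):
    for d in pinpoint("wrist",t): print(t,d)
E
```

```text
3.0 [ 230.7876268  -553.8410208   404.67358205] [-1.79998139e+02  1.33284742e-03  2.26216893e+01] [-7.22730230e+01  7.47205449e+00  8.52687766e+01 -1.48843713e-03
  8.72609090e+01 -4.89464111e+00]
rest {'pixel': [165.1, 49.3], 'score': 0.95}
rest_slope {'pixel': [150.9, 42.4], 'score': 0.93}
```

View pics/w1.png

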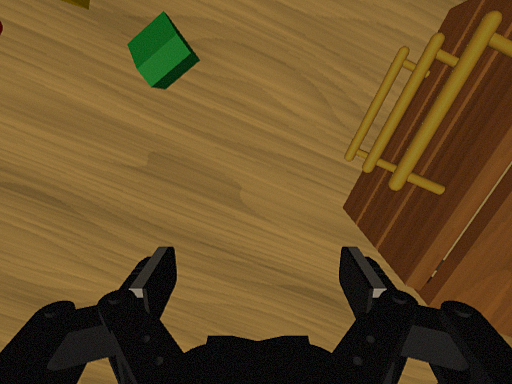

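The call was refused, so the arm hasn't moved. I'll try again with every field in every row.

Call:
arm_command --plan '[{"jaw": 0, "dx": 350, "dy": -256, "dz": 65, "wx": 0, "wy": 0, "wz": -1.787}, {"jaw": 0, "dx": 350, "dy": -256, "dz": 65, "wx": 0, "wy": 0, "wz": -1.787}, {"jaw": 0, "dx": 350, "dy": -256, "dz": 65, "wx": 0, "wy": 0, "wz": -1.787}, {"jaw": 0, "dx": 350, "dy": -256, "dz": 65, "wx": 0, "wy": 0, "wz": -1.787}, {"jaw": 0, "dx": 350, "dy": -256, "dz": 65, "wx": 0, "wy": 0, "wz": -1.787}, {"jaw": 0, "dx": 350, "dy": -256, "dz": 65, "wx": 0, "wy": 0, "wz": -1.787}, {"jaw": 0, "dx": 350, "dy": -256, "dz": 65, "wx": 0, "wy": 0, "wz": -1.787}, {"jaw": 0, "dx": 350, "dy": -256, "dz": 65, "wx": 0, "wy": 0, "wz": -1.787}, {"jaw": 0, "dx": 350, "dy": -256, "dz": 65, "wx": 0, "wy": 0, "wz": -1.787}, {"jaw": 0, "dx": 350, "dy": -256, "dz": 65, "wx": 0, "wy": 0, "wz": -1.787}, {"jaw": 0, "dx": 350, "dy": -256, "dz": 65, "wx": 0, "wy": 0, "wz": -1.787}, {"jaw": 0, "dx": 350, "dy": -256, "dz": 65, "wx": 0, "wy": 0, "wz": -1.787}]'

```text
time: 4.35
tool_pos: [455.7, -182.3, 339.7]
tcp_rot: [-180.0, 0.0, 125.4]
ft_force: [-0.4, 0.4, 0.9]
finger_gap: 85.9
```

```bash
python3 - <<'E'
from h import *
import pickle
w=snapshot("wrist");pickle.dump(w,open("w2.pkl","wb"))
cv2.imwrite("pics/w2.png",w["pixels"][:,:,::-1])
for t in ("rest","rest_slope"):
    for d in pinpoint("wrist",t)[:2]: print(t,d,onz(w,d["pixel"],0 if t=="rest" else 31))
s=sense();print(s["time"],s["tool_pos"],s["tcp_rot"])
E
```

```text
rest {'pixel': [252.5, 55.5], 'score': 0.96} [380.6415356  -84.00235125   0.        ]
rest {'pixel': [62.4, 248.8], 'score': 0.93} [ 314.66990074 -394.34590031    0.        ]
rest_slope {'pixel': [127.1, 185.5], 'score': 0.93} [ 348.61857192 -260.35810541   31.        ]
rest_slope {'pixel': [252.0, 200.3], 'score': 0.8} [ 461.85401496 -199.42332355   31.        ]
4.5 [ 455.42753907 -182.85784188  339.78820209] [1.79995713e+02 7.87411864e-03 1.24845045e+02]
```

View pics/w2.png

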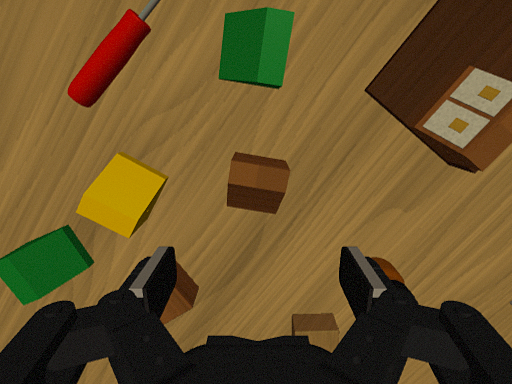

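```bash
python3 - <<'E'
import cv2
a=cv2.imread("pics/w2.png")[135:235,200:320];cv2.imwrite("pics/w2c.png",cv2.resize(a,None,fx=6,fy=6,interpolation=2))
E
```

```text
(no output)
```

View pics/w2c.png

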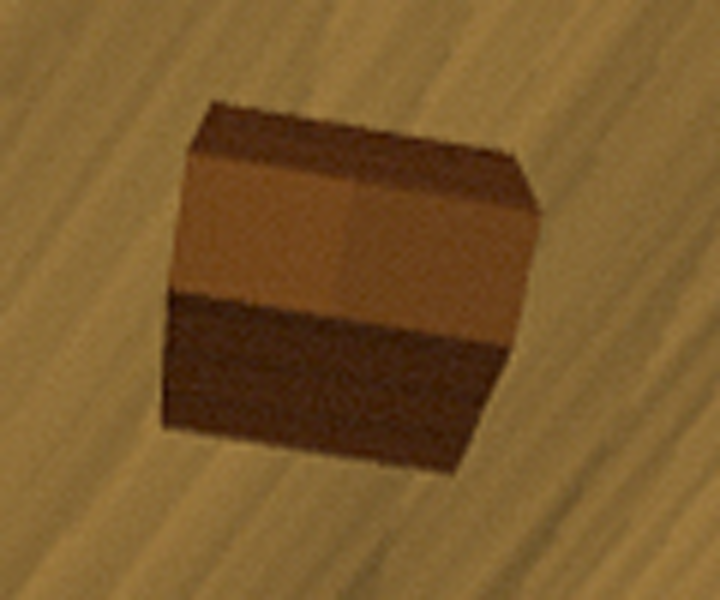

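```bash
cat >> h.py <<'E'
from scipy.optimize import least_squares
def fitpose(s,mod,px,x0):
    mod=np.array(mod,float);px=np.array(px,float)
    def f(v):
        c,q=np.cos(np.radians(v[2])),np.sin(np.radians(v[2]))
        z=v[3] if len(v)>3 else 0
        P=np.c_[v[0]+c*mod[:,0]-q*mod[:,1],v[1]+q*mod[:,0]+c*mod[:,1],mod[:,2]+z]
        return (proj(s,P)-px).ravel()
    r=least_squares(f,x0); return r.x,np.abs(r.fun).max(),r.fun.reshape(-1,2)
E
python3 - <<'E'
from h import *
import pickle
w=pickle.load(open("w2.pkl","rb"))
mod=[(30,28,0),(30,-28,0),(30,28,50),(30,-28,50),(8,28,50),(8,-28,50),(-30,28,12),(-30,-28,12)]
px=np.array([(212,100),(513,152),(190,150),(541,212),(170,290),(511,346),(163,428),(456,473)])/6+[200,135]
for x0 in ([459,-187,125],[459,-187,125,0]):
    x,m,f=fitpose(w,mod,px,x0);print(x.round(2),m.round(2))
x,m,f=fitpose(w,mod,px,[459,-187,125])
a=np.radians(x[2]);g=x[:2]+5*np.array([np.cos(a),np.sin(a)]);print("grasp",g)
print(rel((455.7,-182.9,340),125.01,(g[0],g[1],155+26),x[2]), sense()["joint_pos"])
E
```

```text
[ 458.55 -187.89  115.77] 0.71
[ 458.8  -188.23  115.77   -1.63] 0.59
grasp [ 456.37870368 -183.38641611]
(array([ -0.8,   0.3, 159. ]), np.float64(0.1613)) [-2.78643151e+01 -7.36854781e+00  1.06961751e+02  2.02765753e-04
  8.03978335e+01 -6.27093941e+01]
```

Call:
arm_command --plan '[{"jaw": 0, "dx": -1, "dy": 0, "dz": 40, "wx": 0, "wy": 0, "wz": 0.161}, {"jaw": 0, "dx": -1, "dy": 0, "dz": 80, "wx": 0, "wy": 0, "wz": 0.161}, {"jaw": 0, "dx": -1, "dy": 0, "dz": 115, "wx": 0, "wy": 0, "wz": 0.161}, {"jaw": 0, "dx": -1, "dy": 0, "dz": 140, "wx": 0, "wy": 0, "wz": 0.161}, {"jaw": 0, "dx": -1, "dy": 0, "dz": 158, "wx": 0, "wy": 0, "wz": 0.161}, {"jaw": 0, "dx": -1, "dy": 0, "dz": 158, "wx": 0, "wy": 0, "wz": 0.161}, {"jaw": 1, "dx": -1, "dy": 0, "dz": 158, "wx": 0, "wy": 0, "wz": 0.161}, {"jaw": 1, "dx": -1, "dy": 0, "dz": 158, "wx": 0, "wy": 0, "wz": 0.161}, {"jaw": 1, "dx": -1, "dy": 0, "dz": 158, "wx": 0, "wy": 0, "wz": 0.161}, {"jaw": 1, "dx": -1, "dy": 0, "dz": 158, "wx": 0, "wy": 0, "wz": 0.161}, {"jaw": 1, "dx": -1, "dy": 0, "dz": 158, "wx": 0, "wy": 0, "wz": 0.161}, {"jaw": 1, "dx": -1, "dy": 0, "dz": 158, "wx": 0, "wy": 0, "wz": 0.161}]' --squeeze 40

```text
time: 5.7
tool_pos: [456.9, -184.3, 183.5]
tcp_rot: [179.9, 0.1, 115.8]
ft_force: [-1.1, 0.3, 6.9]
finger_gap: 55.3
```

```bash
python3 - <<'E'
from h import *
s=sense();print(s["ft_force"],s["tool_pos"])
print(rel((456.2,-183.4,182),115.77,(575,150,330),-1.2))
E
```

```text
[-1.09698582  0.25714571  6.87384255] [ 456.9098204  -184.25472872  183.49762456]
(array([ 248.6,  251.9, -148. ]), np.float64(2.0415))
```

Call:
arm_command --plan '[{"jaw": 1, "dx": 0, "dy": 0, "dz": -20, "wx": 0, "wy": 0, "wz": 0}, {"jaw": 1, "dx": 0, "dy": 0, "dz": -50, "wx": 0, "wy": 0, "wz": 0}, {"jaw": 1, "dx": 0, "dy": 0, "dz": -90, "wx": 0, "wy": 0, "wz": 0}, {"jaw": 1, "dx": 0, "dy": 0, "dz": -120, "wx": 0, "wy": 0, "wz": 0}, {"jaw": 1, "dx": 0, "dy": 0, "dz": -148, "wx": 0, "wy": 0, "wz": 0}]'

```text
time: 6.2
tool_pos: [456.0, -183.7, 332.0]
tcp_rot: [179.9, 0.1, 115.8]
ft_force: [0.0, 0.1, -1.3]
finger_gap: 55.5
```

Call:
arm_command --plan '[{"jaw": 1, "dx": 20, "dy": 20, "dz": 0, "wx": 0, "wy": 0, "wz": 0.13}, {"jaw": 1, "dx": 42, "dy": 42, "dz": 0, "wx": 0, "wy": 0, "wz": 0.27}, {"jaw": 1, "dx": 64, "dy": 65, "dz": 0, "wx": 0, "wy": 0, "wz": 0.41}, {"jaw": 1, "dx": 86, "dy": 87, "dz": 0, "wx": 0, "wy": 0, "wz": 0.55}, {"jaw": 1, "dx": 108, "dy": 109, "dz": 0, "wx": 0, "wy": 0, "wz": 0.69}, {"jaw": 1, "dx": 130, "dy": 131, "dz": 0, "wx": 0, "wy": 0, "wz": 0.83}, {"jaw": 1, "dx": 152, "dy": 153, "dz": 0, "wx": 0, "wy": 0, "wz": 0.97}, {"jaw": 1, "dx": 174, "dy": 175, "dz": 0, "wx": 0, "wy": 0, "wz": 1.11}, {"jaw": 1, "dx": 190, "dy": 192, "dz": 0, "wx": 0, "wy": 0, "wz": 1.25}, {"jaw": 1, "dx": 210, "dy": 212, "dz": 0, "wx": 0, "wy": 0, "wz": 1.39}, {"jaw": 1, "dx": 230, "dy": 232, "dz": 0, "wx": 0, "wy": 0, "wz": 1.52}, {"jaw": 1, "dx": 249, "dy": 252, "dz": 0, "wx": 0, "wy": 0, "wz": 1.65}]'

```text
time: 7.4
tool_pos: [574.7, 151.3, 330.1]
tcp_rot: [180.0, -0.0, 20.9]
ft_force: [0.9, 0.6, -0.7]
finger_gap: 55.3
```

Call:
arm_command --plan '[{"jaw": 1, "dx": 0, "dy": 0, "dz": 0, "wx": 0, "wy": 0, "wz": 0.13}, {"jaw": 1, "dx": 0, "dy": 0, "dz": 0, "wx": 0, "wy": 0, "wz": 0.26}, {"jaw": 1, "dx": 0, "dy": 0, "dz": 0, "wx": 0, "wy": 0, "wz": 0.391}, {"jaw": 1, "dx": 0, "dy": 0, "dz": 0, "wx": 0, "wy": 0, "wz": 0.391}]'

```text
time: 7.8
tool_pos: [574.5, 150.2, 329.9]
tcp_rot: [-180.0, -0.0, -1.3]
ft_force: [0.2, 0.3, -0.3]
finger_gap: 55.7
```

```bash
python3 - <<'E'
from h import *
import pickle
w={n:snapshot(n) for n in("wrist","top","side")};pickle.dump(w,open("w3.pkl","wb"))
for n in w: cv2.imwrite(f"pics/{n}3.png",w[n]["pixels"][:,:,::-1])
for t in ("tray","back_rail","end_rail"):
    for d in pinpoint("wrist",t)[:2]: print(t,d,onz(w["wrist"],d["pixel"],0 if t=="tray" else 10))
s=sense();print(s["time"],s["tool_pos"],s["tcp_rot"],s["joint_pos"])
cv2.imwrite("pics/top3c.png",cv2.resize(w["top"]["pixels"][130:210,150:290,::-1],None,fx=5.5,fy=5.5,interpolation=2))
E
```

```text
tray {'pixel': [309.6, 189.7], 'score': 0.85} [561.33126687  93.26833338   0.        ]
back_rail {'pixel': [315.5, 134.6], 'score': 0.62} [622.22993532  91.16620058  10.        ]
end_rail {'pixel': [187.6, 190.8], 'score': 0.59} [566.08812407 225.56004967  10.        ]
end_rail {'pixel': [19.4, 189.3], 'score': 0.44} [571.77687084 404.93326652  10.        ]
8.1 [574.56835567 150.00254835 329.7829986 ] [-1.79997731e+02 -4.85223377e-03 -1.06347136e+00] [9.68498332e+00 9.14489316e+00 9.13452097e+01 1.34709578e-03
 7.95047068e+01 1.00748209e+02]
```

View pics/wrist3.png

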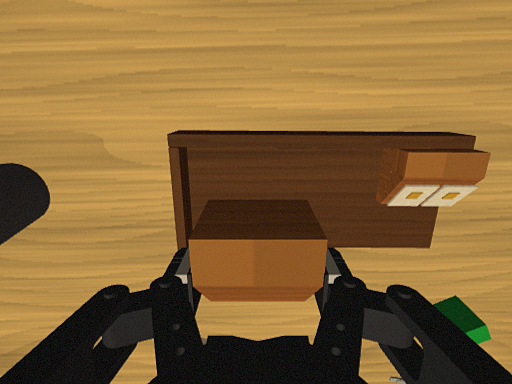

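View pics/top3c.png

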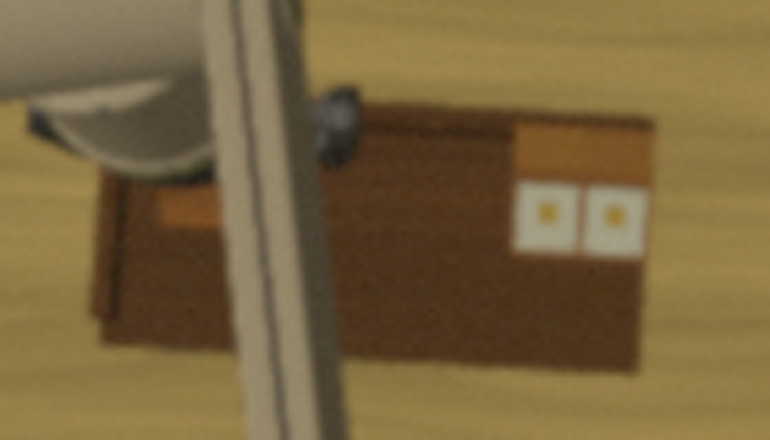

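```bash
python3 - <<'E'
import cv2
i=cv2.imread("pics/wrist3.png")
a=cv2.resize(i[120:200,155:275],None,fx=6.5,fy=6.5,interpolation=2);cv2.imwrite("pics/a.png",a)
a=cv2.resize(i[120:260,370:500],None,fx=4.2,fy=4.2,interpolation=2);cv2.imwrite("pics/b.png",a)
E
```

```text
(no output)
```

View pics/a.png

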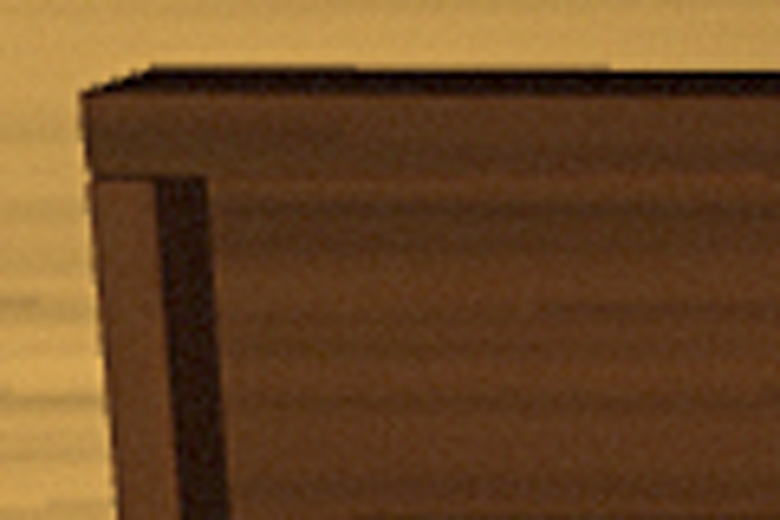

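View pics/b.png

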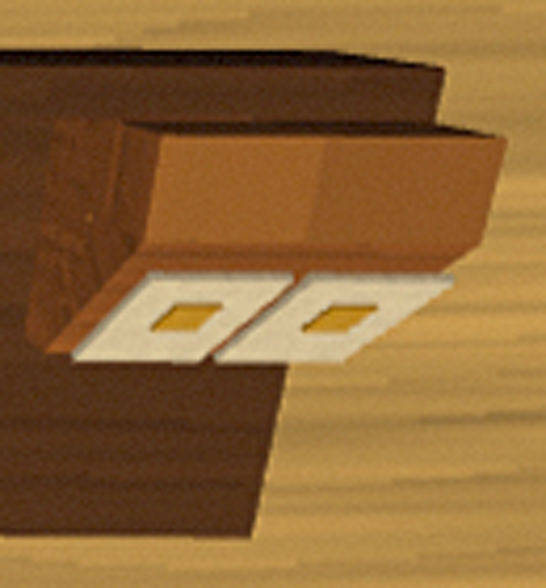

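```bash
python3 - <<'E'
from h import *
import pickle
W=pickle.load(open("w3.pkl","rb"));w=W["wrist"]
mod=[(65,140,40),(53,140,40),(53,130,40),(65,-140,40),(-65,-140,10),(53,-140,60),(53,-70,60)]
px=[(167.6,134.3),(169.2,147.7),(179.2,147.7),(475.5,136.2),(430,248.1),(490.5,153.3),(408.8,152.9)]
for x0 in ([561,92,-1.2],[561,92,-1.2,0]):
    x,m,f=fitpose(w,mod,px,x0);print("wrist",x.round(2),m.round(2));print(f.round(1).tolist())
# top: crop coords 5.5 + (150,130)
mod=[(65,-140,40),(-65,-140,10),(-53+0,140,40),(-65,140,10)]
px=np.array([(655,118),(637,373),(93,318),(100,345)])/5.5+[150,130]
x,m,f=fitpose(W["top"],mod,px,[561,92,-1.2]);print("top",x.round(2),m.round(2));print(f.round(1).tolist())
E
```

```text
wrist [559.64  93.01  -1.64] 1.54
[[-0.7, 0.1], [-1.1, 0.0], [-0.2, 0.1], [1.5, 0.2], [0.0, 0.6], [0.5, -0.0], [-0.1, -0.1]]
wrist [559.52  92.7   -1.62  -1.21] 0.86
[[0.0, 0.1], [-0.4, -0.0], [0.5, 0.1], [0.9, 0.1], [-0.3, 0.2], [-0.2, -0.1], [-0.5, -0.2]]
top [558.08  90.58  -1.46] 0.69
[[0.2, -0.3], [0.7, 0.3], [-0.7, -0.2], [-0.2, 0.2]]
```

Call:
arm_command --plan '[{"jaw": 1, "dx": 8, "dy": -15, "dz": 30, "wx": 0, "wy": 0, "wz": 0.008}, {"jaw": 1, "dx": 8, "dy": -15, "dz": 65, "wx": 0, "wy": 0, "wz": 0.008}, {"jaw": 1, "dx": 8, "dy": -15, "dz": 95, "wx": 0, "wy": 0, "wz": 0.008}, {"jaw": 1, "dx": 8, "dy": -15, "dz": 115, "wx": 0, "wy": 0, "wz": 0.008}, {"jaw": 1, "dx": 8, "dy": -15, "dz": 125, "wx": 0, "wy": 0, "wz": 0.008}, {"jaw": 1, "dx": 8, "dy": -15, "dz": 130, "wx": 0, "wy": 0, "wz": 0.008}, {"jaw": 1, "dx": 8, "dy": -15, "dz": 130, "wx": 0, "wy": 0, "wz": 0.008}]'

```text
time: 8.8
tool_pos: [583.1, 164.9, 199.9]
tcp_rot: [-180.0, -0.0, -1.6]
ft_force: [-0.1, 0.5, -0.7]
finger_gap: 55.3
```

```bash
python3 - <<'E'
from h import *
import pickle
w={n:snapshot(n) for n in("wrist","side")};pickle.dump(w,open("w4.pkl","wb"))
cv2.imwrite("pics/w4.png",w["wrist"]["pixels"][:,:,::-1])
cv2.imwrite("pics/s4.png",cv2.resize(w["side"]["pixels"][150:300,150:300,::-1],None,fx=4,fy=4,interpolation=2))
s=sense();print(s["time"],s["tool_pos"],s["tcp_rot"],s["ft_force"])
E
```

```text
8.9 [583.63900128 165.02769528 201.20365573] [-1.79973094e+02 -1.26291307e-01 -1.60507853e+00] [-0.04973514  0.17192124 -1.25660355]
```

View pics/w4.png

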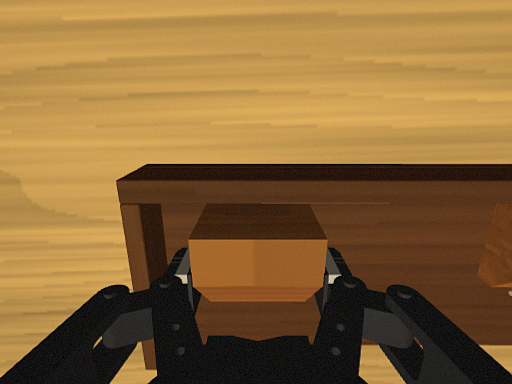

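View pics/s4.png

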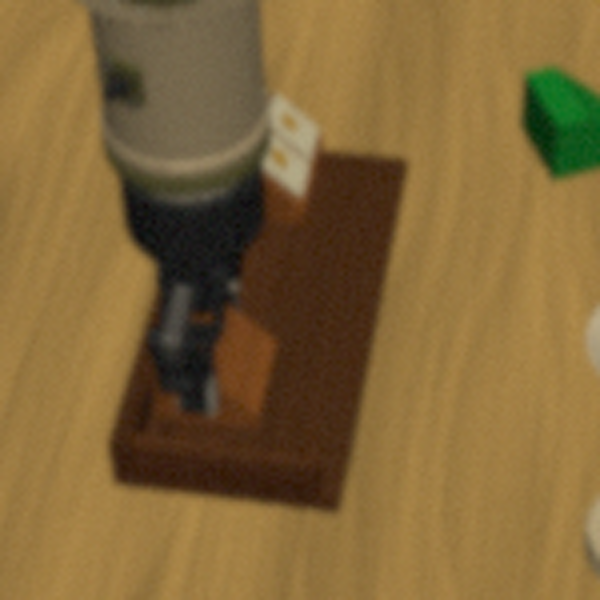

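```bash
python3 - <<'E'
from h import *
import pickle
w=pickle.load(open("w4.pkl","rb"))["wrist"]
a=w["pixels"][155:310,100:345,::-1];cv2.imwrite("pics/w4c.png",cv2.resize(a,None,fx=3.2,fy=3.2,interpolation=2))
E
```

```text
(no output)
```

View pics/w4c.png

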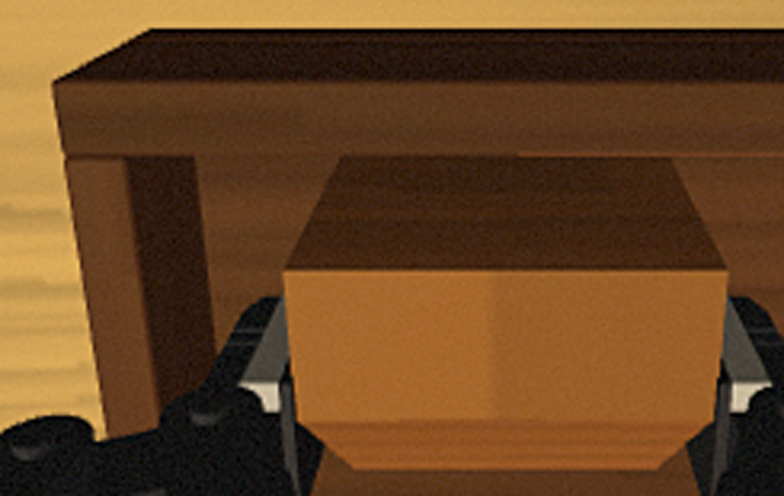

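```bash
python3 - <<'E'
from h import *
import pickle
w=pickle.load(open("w4.pkl","rb"))["wrist"]
c=lambda *q:[np.array(p)/3.2+[100,155] for p in q]
mod=[(30,28,50),(30,-28,50),(8,28,50),(8,-28,50),(30,28,0),(30,-28,0)]
px=c((285,269),(727,269),(298,421),(716,419))
for z in(16,18,20):
  m2=[(a,b,h+z) for a,b,h in mod[:4]]
  x,m,f=fitpose(w,m2,px,[580,165,-1.6]);print(z,x.round(1),m.round(2))
mod=[(65,140,40),(53,140,40),(53,130,40)]
px=c((53,82),(65,155),(126,155))
for p in px: print(onz(w,p,40).round(1))
print(onz(w,c((700,155))[0],40))
E
```

```text
16 [579.5 165.1  -1.4] 0.53
18 [580.7 165.1  -1.4] 1.84
20 [581.8 165.   -1.4] 3.29
[628.9 230.6  40. ]
[617.5 230.9  40. ]
[617.3 221.7  40. ]
[614.83678182 134.7935945   40.        ]
```

Call:
arm_command --plan '[{"jaw": 1, "dx": 0, "dy": 0, "dz": 2, "wx": 0, "wy": 0, "wz": 0}, {"jaw": 1, "dx": 0, "dy": 0, "dz": 4, "wx": 0, "wy": 0, "wz": 0}, {"jaw": 1, "dx": 0, "dy": 0, "dz": 5, "wx": 0, "wy": 0, "wz": 0}, {"jaw": 1, "dx": 0, "dy": 0, "dz": 6, "wx": 0, "wy": 0, "wz": 0}, {"jaw": 1, "dx": 0, "dy": 0, "dz": 6, "wx": 0, "wy": 0, "wz": 0}]'

```text
time: 9.4
tool_pos: [582.9, 164.9, 193.7]
tcp_rot: [-180.0, 0.0, -1.6]
ft_force: [-0.6, -0.5, -0.9]
finger_gap: 55.5
```

Call:
arm_command --plan '[{"jaw": 1, "dx": 0, "dy": 0, "dz": 1, "wx": 0, "wy": 0, "wz": 0}, {"jaw": 1, "dx": 2, "dy": 0, "dz": 1, "wx": 0, "wy": 0, "wz": 0}, {"jaw": 1, "dx": 4, "dy": 0, "dz": 1, "wx": 0, "wy": 0, "wz": 0}, {"jaw": 1, "dx": 5, "dy": 0, "dz": 1, "wx": 0, "wy": 0, "wz": 0}, {"jaw": 1, "dx": 5, "dy": 0, "dz": 1, "wx": 0, "wy": 0, "wz": 0}]'

```text
time: 9.9
tool_pos: [588.2, 164.9, 193.6]
tcp_rot: [-180.0, -0.0, -1.6]
ft_force: [-1.5, -1.1, 5.0]
finger_gap: 55.6
```

Call:
arm_command --plan '[{"jaw": 1, "dx": 1, "dy": 0, "dz": 0, "wx": 0, "wy": 0, "wz": 0}, {"jaw": 1, "dx": 1.5, "dy": 0, "dz": 0, "wx": 0, "wy": 0, "wz": 0}, {"jaw": 1, "dx": 2, "dy": 0, "dz": 0, "wx": 0, "wy": 0, "wz": 0}, {"jaw": 1, "dx": 2, "dy": 0, "dz": 0, "wx": 0, "wy": 0, "wz": 0}]'

```text
time: 10.3
tool_pos: [589.2, 164.9, 193.5]
tcp_rot: [180.0, 0.2, -1.6]
ft_force: [-11.5, 0.3, 12.8]
finger_gap: 55.4
```

Call:
arm_command --plan '[{"jaw": 1, "dx": -1, "dy": 0, "dz": -0.5, "wx": 0, "wy": 0, "wz": 0}, {"jaw": 0.2, "dx": -1, "dy": 0, "dz": -0.5, "wx": 0, "wy": 0, "wz": 0}, {"jaw": 0.2, "dx": -1, "dy": 0, "dz": -0.5, "wx": 0, "wy": 0, "wz": 0}, {"jaw": 0.2, "dx": -1, "dy": 0, "dz": -0.5, "wx": 0, "wy": 0, "wz": 0}, {"jaw": 0.2, "dx": -1, "dy": 0, "dz": -0.5, "wx": 0, "wy": 0, "wz": 0}]'

```text
time: 10.8
tool_pos: [588.9, 164.7, 193.1]
tcp_rot: [180.0, 0.0, -1.6]
ft_force: [-1.1, 0.5, 0.0]
finger_gap: 68.1
```

Call:
arm_command --plan '[{"jaw": 0.2, "dx": 0, "dy": 0, "dz": -20, "wx": 0, "wy": 0, "wz": 0}, {"jaw": 0.2, "dx": 0, "dy": 0, "dz": -50, "wx": 0, "wy": 0, "wz": 0}, {"jaw": 0.2, "dx": 0, "dy": 0, "dz": -75, "wx": 0, "wy": 0, "wz": 0}, {"jaw": 1, "dx": 0, "dy": 20, "dz": -75, "wx": 0, "wy": 0, "wz": 0}, {"jaw": 1, "dx": 0, "dy": 40, "dz": -75, "wx": 0, "wy": 0, "wz": 0}, {"jaw": 1, "dx": 0, "dy": 57, "dz": -75, "wx": 0, "wy": 0, "wz": 0}, {"jaw": 1, "dx": 0, "dy": 57, "dz": -75, "wx": 0, "wy": 0, "wz": 0}, {"jaw": 1, "dx": 0, "dy": 57, "dz": -75, "wx": 0, "wy": 0, "wz": 0}, {"jaw": 1, "dx": 0, "dy": 57, "dz": -75, "wx": 0, "wy": 0, "wz": 0}]'

```text
time: 11.7
tool_pos: [587.2, 108.2, 267.9]
tcp_rot: [-180.0, 0.0, -1.6]
ft_force: [1.2, -0.0, 0.9]
finger_gap: -0.0
```

```bash
python3 - <<'E'
from h import *
import pickle
w={n:snapshot(n) for n in("wrist","side")};pickle.dump(w,open("w5.pkl","wb"))
cv2.imwrite("pics/w5.png",w["wrist"]["pixels"][:,:,::-1])
cv2.imwrite("pics/s5.png",cv2.resize(w["side"]["pixels"][150:300,150:300,::-1],None,fx=4,fy=4,interpolation=2))
E
```

```text
(no output)
```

View pics/w5.png

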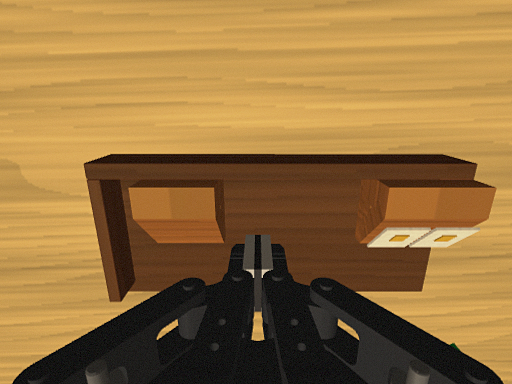

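View pics/s5.png

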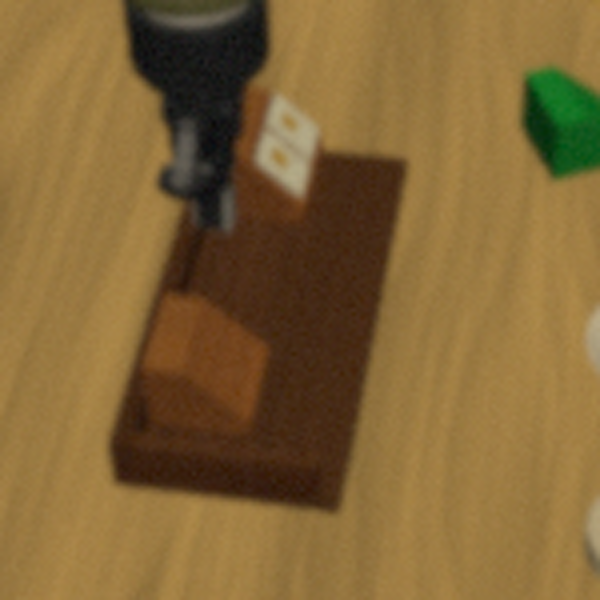

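Call:
arm_command --plan '[{"jaw": 1, "dx": 0, "dy": 2, "dz": 30, "wx": 0, "wy": 0, "wz": 0}, {"jaw": 1, "dx": 0, "dy": 2, "dz": 55, "wx": 0, "wy": 0, "wz": 0}, {"jaw": 1, "dx": 0, "dy": 2, "dz": 73, "wx": 0, "wy": 0, "wz": 0}, {"jaw": 1, "dx": 0, "dy": 0, "dz": 73, "wx": 0, "wy": 0, "wz": 0}, {"jaw": 1, "dx": 0, "dy": -4, "dz": 73, "wx": 0, "wy": 0, "wz": 0}, {"jaw": 1, "dx": 0, "dy": -8, "dz": 73, "wx": 0, "wy": 0, "wz": 0}, {"jaw": 1, "dx": 0, "dy": -12, "dz": 73, "wx": 0, "wy": 0, "wz": 0}, {"jaw": 1, "dx": 0, "dy": -16, "dz": 73, "wx": 0, "wy": 0, "wz": 0}, {"jaw": 1, "dx": 0, "dy": -20, "dz": 73, "wx": 0, "wy": 0, "wz": 0}, {"jaw": 1, "dx": 0, "dy": -24, "dz": 73, "wx": 0, "wy": 0, "wz": 0}]'

```text
time: 12.8
tool_pos: [588.2, 132.1, 195.7]
tcp_rot: [180.0, -0.0, -1.6]
ft_force: [-0.5, -1.8, 2.2]
finger_gap: -0.0
```

Call:
arm_command --plan '[{"jaw": 1, "dx": 0, "dy": -3, "dz": 0, "wx": 0, "wy": 0, "wz": 0}, {"jaw": 1, "dx": 0, "dy": -6, "dz": 0, "wx": 0, "wy": 0, "wz": 0}, {"jaw": 1, "dx": 0, "dy": -9, "dz": 0, "wx": 0, "wy": 0, "wz": 0}, {"jaw": 1, "dx": 0, "dy": -9, "dz": 0, "wx": 0, "wy": 0, "wz": 0}]'

```text
time: 13.2
tool_pos: [588.4, 141.2, 195.4]
tcp_rot: [-180.0, -0.0, -1.6]
ft_force: [0.3, -0.1, 2.9]
finger_gap: 0.0
```

Call:
arm_command --plan '[{"jaw": 1, "dx": 0, "dy": -2, "dz": 0, "wx": 0, "wy": 0, "wz": 0}, {"jaw": 1, "dx": 0, "dy": -4, "dz": 0, "wx": 0, "wy": 0, "wz": 0}, {"jaw": 1, "dx": 0, "dy": -6, "dz": 0, "wx": 0, "wy": 0, "wz": 0}, {"jaw": 1, "dx": 0, "dy": -6, "dz": 0, "wx": 0, "wy": 0, "wz": 0}]'

```text
time: 13.6
tool_pos: [588.5, 147.0, 195.3]
tcp_rot: [-180.0, -0.0, -1.6]
ft_force: [0.6, -1.3, 4.6]
finger_gap: -0.5
```

```bash
python3 - <<'E'
from h import *
import pickle
w={n:snapshot(n) for n in("wrist","side")};pickle.dump(w,open("w6.pkl","wb"))
cv2.imwrite("pics/w6.png",w["wrist"]["pixels"][:,:,::-1])
E
```

```text
(no output)
```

View pics/w6.png

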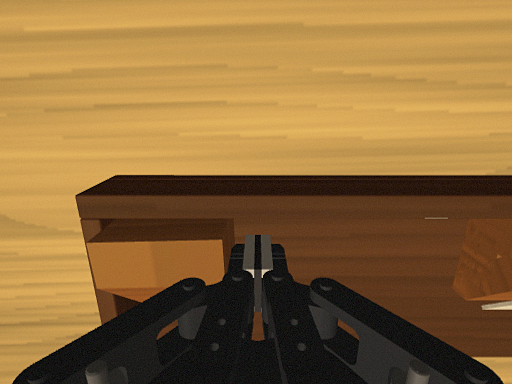

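Call:
arm_command --plan '[{"jaw": 1, "dx": 0, "dy": -1, "dz": 0, "wx": 0, "wy": 0, "wz": 0}, {"jaw": 1, "dx": 0, "dy": -2, "dz": 0, "wx": 0, "wy": 0, "wz": 0}, {"jaw": 1, "dx": 0, "dy": -3, "dz": 0, "wx": 0, "wy": 0, "wz": 0}, {"jaw": 1, "dx": 0, "dy": -3, "dz": 0, "wx": 0, "wy": 0, "wz": 0}]'

```text
time: 14.1
tool_pos: [588.5, 149.7, 195.3]
tcp_rot: [180.0, -0.0, -1.6]
ft_force: [0.0, -1.9, 4.8]
finger_gap: 0.3
```

Call:
arm_command --plan '[{"jaw": 1, "dx": 0, "dy": -1, "dz": 0, "wx": 0, "wy": 0, "wz": 0}, {"jaw": 1, "dx": 0, "dy": -2, "dz": 0, "wx": 0, "wy": 0, "wz": 0}, {"jaw": 1, "dx": 0, "dy": -2, "dz": 0, "wx": 0, "wy": 0, "wz": 0}]'

```text
time: 14.4
tool_pos: [588.6, 151.7, 195.3]
tcp_rot: [180.0, -0.0, -1.6]
ft_force: [-0.0, -1.4, 5.1]
finger_gap: -0.3
```

Call:
arm_command --plan '[{"jaw": 1, "dx": 0, "dy": -1, "dz": 0, "wx": 0, "wy": 0, "wz": 0}, {"jaw": 1, "dx": 0, "dy": -1.5, "dz": 0, "wx": 0, "wy": 0, "wz": 0}, {"jaw": 1, "dx": 0, "dy": -1.5, "dz": 0, "wx": 0, "wy": 0, "wz": 0}]'

```text
time: 14.7
tool_pos: [588.6, 152.2, 195.3]
tcp_rot: [179.9, 0.0, -1.6]
ft_force: [-2.1, -8.1, 7.7]
finger_gap: -0.2
```

```bash
python3 - <<'E'
from h import *
import pickle
w={n:snapshot(n) for n in("wrist","side")};pickle.dump(w,open("w7.pkl","wb"))
cv2.imwrite("pics/w7.png",cv2.resize(w["wrist"]["pixels"][165:320,60:300,::-1],None,fx=3.3,fy=3.3,interpolation=2))
cv2.imwrite("pics/s7.png",cv2.resize(w["side"]["pixels"][180:280,150:270,::-1],None,fx=5.5,fy=5.5,interpolation=2))
E
```

```text
(no output)
```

View pics/w7.png

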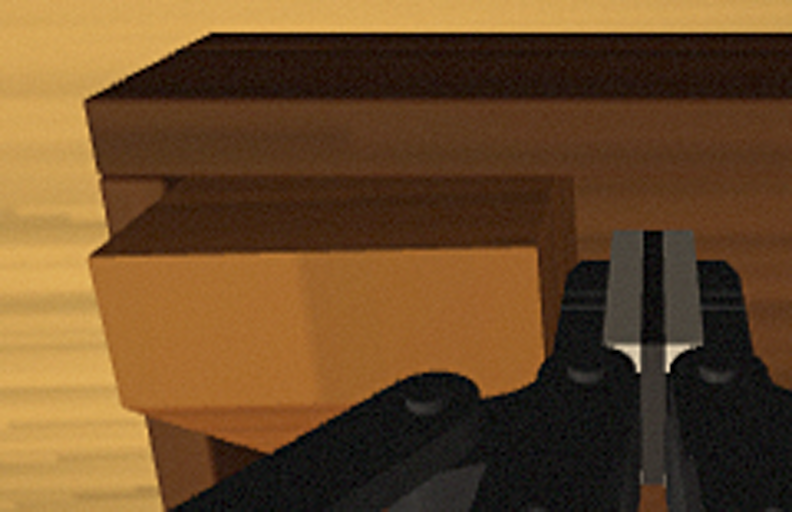

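View pics/s7.png

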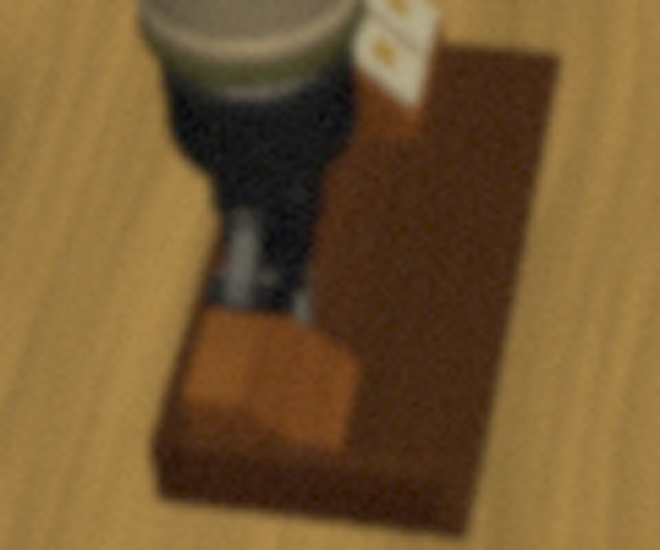

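```bash
python3 - <<'E'
from h import *
s=sense();print(s["time"],s["tool_pos"],s["ft_force"])
def T(X,Y): return (559.3+X*.9996+.0279*Y, 92.5-.0279*X+Y*.9996)
p=(588.6,153.4,195.3)
print(rel(p,-1.6,(*T(-38,106),260),-1.6),T(-38,106),T(23,102))
E
```

```text
14.8 [588.55264007 152.22633355 195.33235377] [-1.52776132 -8.34943878  8.09730858]
(array([-65.6, -44.3, -64.7]), np.float64(-0.0)) (524.2726, 199.5178) (585.1366, 193.8175)
```

Call:
arm_command --plan '[{"jaw": 1, "dx": 0, "dy": 6, "dz": 0, "wx": 0, "wy": 0, "wz": 0}, {"jaw": 1, "dx": 0, "dy": 16, "dz": 0, "wx": 0, "wy": 0, "wz": 0}, {"jaw": 1, "dx": 0, "dy": 16, "dz": -35, "wx": 0, "wy": 0, "wz": 0}, {"jaw": 1, "dx": 0, "dy": 16, "dz": -75, "wx": 0, "wy": 0, "wz": 0}, {"jaw": 1, "dx": -30, "dy": 0, "dz": -75, "wx": 0, "wy": 0, "wz": 0}, {"jaw": 1, "dx": -66, "dy": -30, "dz": -75, "wx": 0, "wy": 0, "wz": 0}, {"jaw": 1, "dx": -66, "dy": -46, "dz": -75, "wx": 0, "wy": 0, "wz": 0}, {"jaw": 1, "dx": -66, "dy": -46, "dz": -75, "wx": 0, "wy": 0, "wz": 0}]'

```text
time: 15.6
tool_pos: [522.9, 202.5, 269.6]
tcp_rot: [-180.0, 0.0, -1.5]
ft_force: [-0.5, -0.2, -0.6]
finger_gap: -0.3
```

```bash
python3 - <<'E'
from h import *
import pickle
w={n:snapshot(n) for n in("wrist","side")};pickle.dump(w,open("w8.pkl","wb"))
print(sense()["tool_pos"],sense()["ft_force"])
cv2.imwrite("pics/w8.png",w["wrist"]["pixels"][:,:,::-1])
cv2.imwrite("pics/s8.png",cv2.resize(w["side"]["pixels"][180:280,150:270,::-1],None,fx=5.5,fy=5.5,interpolation=2))
E
```

```text
[524.22169062 200.95000737 270.00263408] [-0.57003026 -0.46137457  0.45387568]
```

View pics/w8.png

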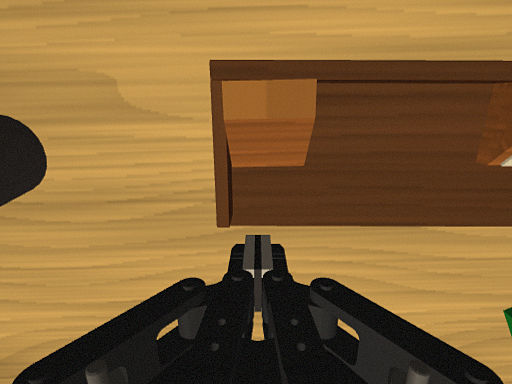

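View pics/s8.png

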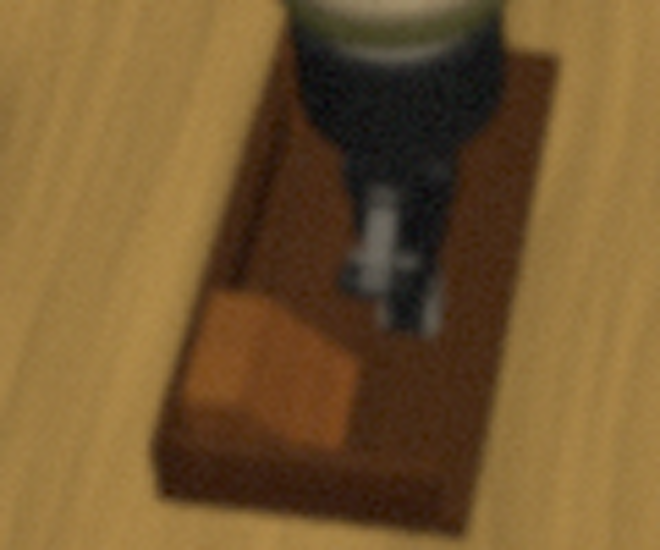

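```bash
python3 - <<'E'
import cv2
a=cv2.imread("pics/w8.png")[50:180,200:340];cv2.imwrite("pics/w8c.png",cv2.resize(a,None,fx=5,fy=5,interpolation=2)[:600])
E
```

```text
(no output)
```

View pics/w8c.png

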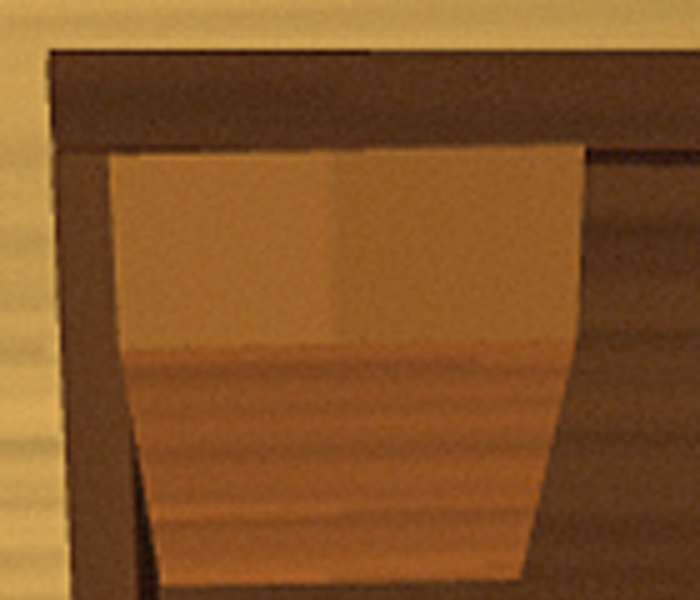

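Call:
arm_command --plan '[{"jaw": 1, "dx": 0, "dy": 0, "dz": 35, "wx": 0, "wy": 0, "wz": 0}, {"jaw": 1, "dx": 0, "dy": 0, "dz": 65, "wx": 0, "wy": 0, "wz": 0}, {"jaw": 1, "dx": 0, "dy": 0, "dz": 81, "wx": 0, "wy": 0, "wz": 0}, {"jaw": 1, "dx": 5, "dy": 0, "dz": 81, "wx": 0, "wy": 0, "wz": 0}, {"jaw": 1, "dx": 10, "dy": 0, "dz": 81, "wx": 0, "wy": 0, "wz": 0}, {"jaw": 1, "dx": 14, "dy": 0, "dz": 81, "wx": 0, "wy": 0, "wz": 0}, {"jaw": 1, "dx": 17, "dy": 0, "dz": 81, "wx": 0, "wy": 0, "wz": 0}, {"jaw": 1, "dx": 19, "dy": 0, "dz": 81, "wx": 0, "wy": 0, "wz": 0}, {"jaw": 1, "dx": 19, "dy": 0, "dz": 81, "wx": 0, "wy": 0, "wz": 0}]'

```text
time: 16.6
tool_pos: [543.4, 200.7, 189.9]
tcp_rot: [-180.0, -0.1, -1.6]
ft_force: [0.7, -0.4, -0.1]
finger_gap: -0.0
```

Call:
arm_command --plan '[{"jaw": 1, "dx": 1, "dy": 0, "dz": 0, "wx": 0, "wy": 0, "wz": 0}, {"jaw": 1, "dx": 2, "dy": 0, "dz": 0, "wx": 0, "wy": 0, "wz": 0}, {"jaw": 1, "dx": 2, "dy": 0, "dz": 0, "wx": 0, "wy": 0, "wz": 0}]'

```text
time: 16.9
tool_pos: [544.8, 200.6, 189.2]
tcp_rot: [180.0, 0.0, -1.6]
ft_force: [-0.5, 0.0, 0.5]
finger_gap: 0.1
```

Call:
arm_command --plan '[{"jaw": 1, "dx": 1, "dy": 0, "dz": 0, "wx": 0, "wy": 0, "wz": 0}, {"jaw": 1, "dx": 2, "dy": 0, "dz": 0, "wx": 0, "wy": 0, "wz": 0}, {"jaw": 1, "dx": 2, "dy": 0, "dz": 0, "wx": 0, "wy": 0, "wz": 0}]'

```text
time: 17.2
tool_pos: [545.8, 200.8, 189.0]
tcp_rot: [180.0, 0.2, -1.6]
ft_force: [-9.4, 1.1, 6.6]
finger_gap: -0.2
```

```bash
python3 - <<'E'
from h import *
import pickle
w={n:snapshot(n) for n in("wrist",)}
cv2.imwrite("pics/w9.png",cv2.resize(w["wrist"]["pixels"][40:260,100:360,::-1],None,fx=2.7,fy=2.7,interpolation=2))
print(sense()["ft_force"],sense()["time"])
E
```

```text
[-10.66828381   0.46524667   5.95412212] 17.25
```

View pics/w9.png

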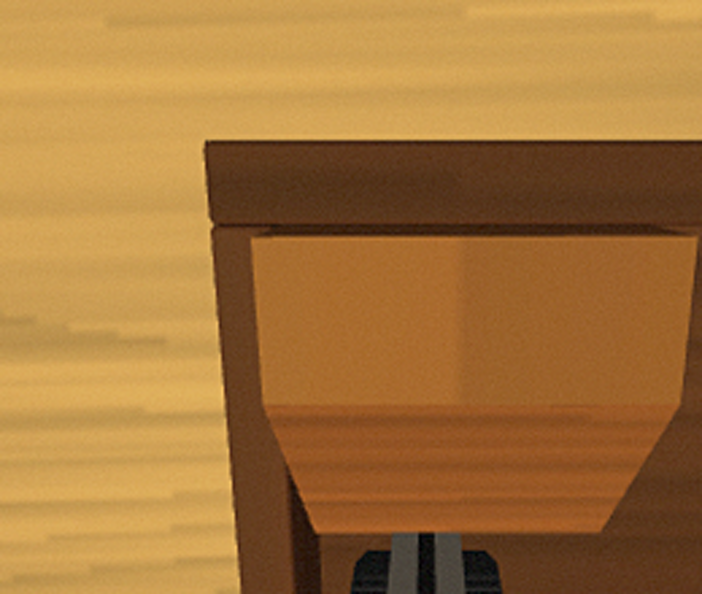

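Call:
arm_command --plan '[{"jaw": 1, "dx": -8, "dy": 0, "dz": 0, "wx": 0, "wy": 0, "wz": 0}, {"jaw": 1, "dx": -15, "dy": 0, "dz": -30, "wx": 0, "wy": 0, "wz": 0}, {"jaw": 1, "dx": -15, "dy": 10, "dz": -75, "wx": 0, "wy": 0, "wz": 0}, {"jaw": 1, "dx": 5, "dy": 35, "dz": -85, "wx": 0, "wy": 0, "wz": 0}, {"jaw": 1, "dx": 30, "dy": 60, "dz": -85, "wx": 0, "wy": 0, "wz": 0}, {"jaw": 1, "dx": 44, "dy": 68, "dz": -85, "wx": 0, "wy": 0, "wz": 0}, {"jaw": 1, "dx": 44, "dy": 68, "dz": -85, "wx": 0, "wy": 0, "wz": 0}, {"jaw": 1, "dx": 44, "dy": 68, "dz": -50, "wx": 0, "wy": 0, "wz": 0}, {"jaw": 1, "dx": 44, "dy": 68, "dz": -14, "wx": 0, "wy": 0, "wz": 0}, {"jaw": 1, "dx": 44, "dy": 62, "dz": -14, "wx": 0, "wy": 0, "wz": 0}, {"jaw": 1, "dx": 44, "dy": 56, "dz": -14, "wx": 0, "wy": 0, "wz": 0}, {"jaw": 1, "dx": 44, "dy": 52, "dz": -14, "wx": 0, "wy": 0, "wz": 0}]'

```text
time: 18.45
tool_pos: [590.1, 148.6, 205.5]
tcp_rot: [-180.0, -0.2, -1.6]
ft_force: [-0.3, -0.0, 0.5]
finger_gap: -0.1
```

Call:
arm_command --plan '[{"jaw": 1, "dx": 0, "dy": -1, "dz": 0, "wx": 0, "wy": 0, "wz": 0}, {"jaw": 1, "dx": 0, "dy": -2, "dz": 0, "wx": 0, "wy": 0, "wz": 0}, {"jaw": 1, "dx": 0, "dy": -3, "dz": 0, "wx": 0, "wy": 0, "wz": 0}, {"jaw": 1, "dx": 0, "dy": -3, "dz": 0, "wx": 0, "wy": 0, "wz": 0}]'

```text
time: 18.85
tool_pos: [589.7, 150.3, 203.7]
tcp_rot: [-180.0, -0.0, -1.6]
ft_force: [0.7, 0.3, 0.5]
finger_gap: 0.0
```

Call:
arm_command --plan '[{"jaw": 1, "dx": 0, "dy": -1, "dz": 0, "wx": 0, "wy": 0, "wz": 0}, {"jaw": 1, "dx": 0, "dy": -2, "dz": 0, "wx": 0, "wy": 0, "wz": 0}, {"jaw": 1, "dx": 0, "dy": -2.5, "dz": 0, "wx": 0, "wy": 0, "wz": 0}, {"jaw": 1, "dx": 0, "dy": -2.5, "dz": 0, "wx": 0, "wy": 0, "wz": 0}]'

```text
time: 19.25
tool_pos: [589.6, 152.5, 203.2]
tcp_rot: [180.0, 0.0, -1.6]
ft_force: [-0.7, -2.6, 1.7]
finger_gap: 0.2
```

Call:
arm_command --plan '[{"jaw": 1, "dx": 0, "dy": -0.8, "dz": 0, "wx": 0, "wy": 0, "wz": 0}, {"jaw": 1, "dx": 0, "dy": -1.5, "dz": 0, "wx": 0, "wy": 0, "wz": 0}, {"jaw": 1, "dx": 0, "dy": -1.5, "dz": 0, "wx": 0, "wy": 0, "wz": 0}]'

```text
time: 19.55
tool_pos: [589.5, 153.0, 203.2]
tcp_rot: [179.9, 0.0, -1.6]
ft_force: [-2.8, -9.5, 3.6]
finger_gap: -0.4
```

Call:
arm_command --plan '[{"jaw": 1, "dx": 0, "dy": 4, "dz": 0, "wx": 0, "wy": 0, "wz": 0}, {"jaw": 1, "dx": 0, "dy": 12, "dz": 0, "wx": 0, "wy": 0, "wz": 0}, {"jaw": 1, "dx": 0, "dy": 12, "dz": -35, "wx": 0, "wy": 0, "wz": 0}, {"jaw": 1, "dx": 0, "dy": 12, "dz": -67, "wx": 0, "wy": 0, "wz": 0}, {"jaw": 1, "dx": -30, "dy": -10, "dz": -67, "wx": 0, "wy": 0, "wz": 0}, {"jaw": 1, "dx": -60, "dy": -30, "dz": -67, "wx": 0, "wy": 0, "wz": 0}, {"jaw": 1, "dx": -66, "dy": -43, "dz": -67, "wx": 0, "wy": 0, "wz": 0}, {"jaw": 1, "dx": -66, "dy": -43, "dz": -67, "wx": 0, "wy": 0, "wz": 0}]'

```text
time: 20.35
tool_pos: [524.0, 200.4, 270.2]
tcp_rot: [-180.0, 0.0, -1.5]
ft_force: [1.4, 0.2, -0.6]
finger_gap: 0.1
```

```bash
python3 - <<'E'
from h import *
import pickle
w={n:snapshot(n) for n in("wrist",)}
pickle.dump(w,open("w10.pkl","wb"))
cv2.imwrite("pics/w10.png",cv2.resize(w["wrist"]["pixels"][50:190,190:340,::-1],None,fx=4.2,fy=4.2,interpolation=2))
s=sense();print(s["ft_force"],s["time"],s["tool_pos"])
E
```

```text
[-0.04576568 -0.62709059 -0.74105045] 20.4 [524.78585341 199.56664398 270.2874484 ]
```

View pics/w10.png

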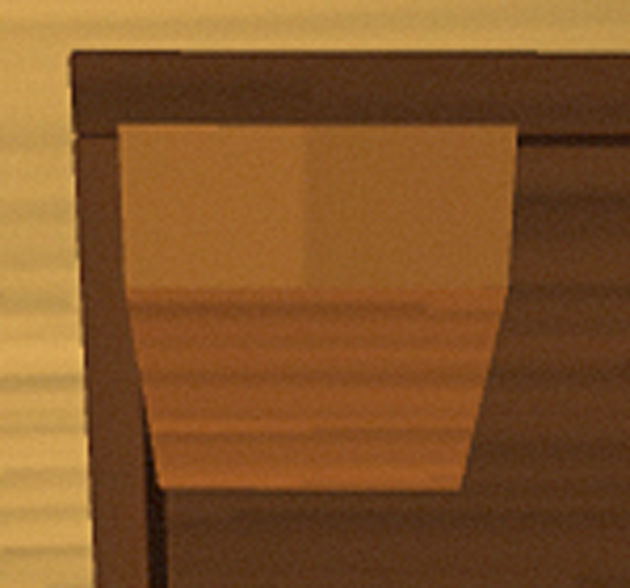

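```bash
python3 - <<'E'
from h import *
import pickle
w=pickle.load(open("w10.pkl","rb"))["wrist"]
c=lambda q:np.array(q)/4.2+[190,50]
# fit block in world (z base 10)
mod=[(30,28,60),(30,-28,60),(8,28,60),(8,-28,60),(-30,28,22),(-30,-28,22)]
px=[c(q) for q in((118,124),(518,124),(126,289),(509,289),(160,488),(461,490))]
x,m,f=fitpose(w,mod,px,[585,194,-1.6]);print(x.round(2),m.round(2))
# tray: outer back top, outer-left/back-rail front corner, end rail outer
for q,z in(((71,54),40),((78,137),40),((118,137),40),((146,400),40),((168,530),10),((147,420),40),((520,134),40)): print(q,z,onz(w,c(q),z).round(1))
E
```

```text
[585.82 194.42  -1.46] 0.42
(71, 54) 40 [628.5 230.9  40. ]
(78, 137) 40 [616.6 230.7  40. ]
(118, 137) 40 [616.4 224.5  40. ]
(146, 400) 40 [575.4 222.6  40. ]
(168, 530) 10 [545.6 223.4  10. ]
(147, 420) 40 [572.1 222.6  40. ]
(520, 134) 40 [615.3 161.6  40. ]
```

Call:
arm_command --plan '[{"jaw": 1, "dx": 15, "dy": 5, "dz": 25, "wx": 0, "wy": 0, "wz": 0}, {"jaw": 1, "dx": 27, "dy": 5, "dz": 44, "wx": 0, "wy": 0, "wz": 0}, {"jaw": 1, "dx": 27, "dy": 5, "dz": 44, "wx": 0, "wy": 0, "wz": 0}, {"jaw": 1, "dx": 31, "dy": 5, "dz": 48, "wx": 0, "wy": 0, "wz": 0}, {"jaw": 1, "dx": 34, "dy": 5, "dz": 51, "wx": 0, "wy": 0, "wz": 0}, {"jaw": 1, "dx": 36, "dy": 5, "dz": 53, "wx": 0, "wy": 0, "wz": 0}, {"jaw": 1, "dx": 36, "dy": 5, "dz": 53, "wx": 0, "wy": 0, "wz": 0}]'

```text
time: 21.1
tool_pos: [561.0, 193.1, 217.6]
tcp_rot: [-180.0, -0.0, -1.6]
ft_force: [0.1, -0.3, -0.2]
finger_gap: 0.1
```

Call:
arm_command --plan '[{"jaw": 1, "dx": 1, "dy": 0, "dz": 1, "wx": 0, "wy": 0, "wz": 0}, {"jaw": 1, "dx": 2, "dy": 0, "dz": 2, "wx": 0, "wy": 0, "wz": 0}, {"jaw": 1, "dx": 2, "dy": 0, "dz": 2, "wx": 0, "wy": 0, "wz": 0}]'

```text
time: 21.4
tool_pos: [562.7, 193.1, 215.3]
tcp_rot: [-180.0, -0.0, -1.6]
ft_force: [0.2, 0.4, 0.5]
finger_gap: 0.3
```

Call:
arm_command --plan '[{"jaw": 1, "dx": 0.7, "dy": -1, "dz": 0.7, "wx": 0, "wy": 0, "wz": 0}, {"jaw": 1, "dx": 1.5, "dy": -1, "dz": 1.5, "wx": 0, "wy": 0, "wz": 0}, {"jaw": 1, "dx": 1.5, "dy": -1, "dz": 1.5, "wx": 0, "wy": 0, "wz": 0}]'

```text
time: 21.7
tool_pos: [564.2, 194.0, 213.6]
tcp_rot: [180.0, 0.0, -1.6]
ft_force: [0.0, 0.1, -0.6]
finger_gap: 0.2
```

Call:
arm_command --plan '[{"jaw": 1, "dx": 0.7, "dy": 0, "dz": 0.7, "wx": 0, "wy": 0, "wz": 0}, {"jaw": 1, "dx": 1.5, "dy": 0, "dz": 1.5, "wx": 0, "wy": 0, "wz": 0}, {"jaw": 1, "dx": 1.5, "dy": 0, "dz": 1.5, "wx": 0, "wy": 0, "wz": 0}]'

```text
time: 22.0
tool_pos: [565.5, 194.0, 212.8]
tcp_rot: [180.0, 0.1, -1.6]
ft_force: [-5.5, -0.5, 8.2]
finger_gap: 0.2
```

Call:
arm_command --plan '[{"jaw": 1, "dx": 0.6, "dy": 0, "dz": 0.4, "wx": 0, "wy": 0, "wz": 0}, {"jaw": 1, "dx": 1.2, "dy": 0, "dz": 0.8, "wx": 0, "wy": 0, "wz": 0}, {"jaw": 1, "dx": 1.2, "dy": 0, "dz": 0.8, "wx": 0, "wy": 0, "wz": 0}, {"jaw": 1, "dx": 1.2, "dy": 0, "dz": 0.8, "wx": 0, "wy": 0, "wz": 0}]'

```text
time: 22.4
tool_pos: [566.0, 194.1, 212.7]
tcp_rot: [180.0, 0.2, -1.6]
ft_force: [-14.8, -2.3, 19.2]
finger_gap: -0.1
```

Call:
arm_command --plan '[{"jaw": 1, "dx": 0.4, "dy": 0, "dz": 0.1, "wx": 0, "wy": 0, "wz": 0}, {"jaw": 1, "dx": 0.8, "dy": 0, "dz": 0.2, "wx": 0, "wy": 0, "wz": 0}, {"jaw": 1, "dx": 0.8, "dy": 0, "dz": 0.2, "wx": 0, "wy": 0, "wz": 0}, {"jaw": 1, "dx": 0.8, "dy": 0, "dz": 0.2, "wx": 0, "wy": 0, "wz": 0}]'

```text
time: 22.8
tool_pos: [566.4, 194.1, 212.6]
tcp_rot: [180.0, 0.3, -1.6]
ft_force: [-19.7, -1.6, 23.2]
finger_gap: 0.1
```

```bash
python3 - <<'E'
from h import *
import pickle
w={n:snapshot(n) for n in("wrist","side","top")}
pickle.dump(w,open("w11.pkl","wb"))
cv2.imwrite("pics/w11.png",cv2.resize(w["wrist"]["pixels"][100:270,100:360,::-1],None,fx=3,fy=3,interpolation=2))
cv2.imwrite("pics/s11.png",w["side"]["pixels"][:,:,::-1])
s=sense();print(s["ft_force"],s["time"],s["tool_pos"])
E
```

```text
[-18.96769391  -2.49541635  23.02694977] 22.95 [566.35970054 194.11512698 212.63111315]
```

View pics/w11.png

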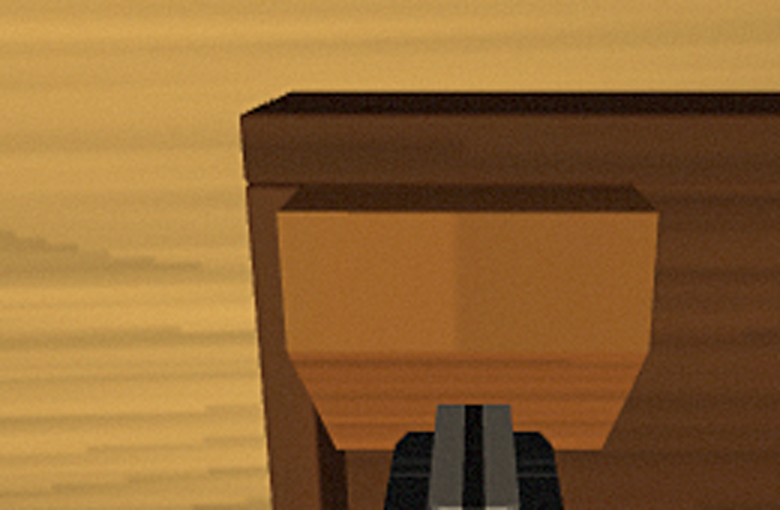

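View pics/s11.png

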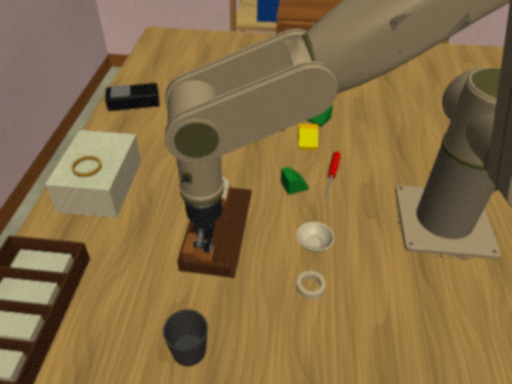

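```bash
python3 - <<'E'
from h import *
import pickle
w=pickle.load(open("w11.pkl","rb"))["wrist"]
c=lambda q:np.array(q)/3+[100,100]
mod=[(30,28,60),(30,-28,60),(8,28,60),(8,-28,60),(-30,28,22),(-30,-28,22)]
px=[c(q) for q in((277,211),(658,211),(288,352),(648,352),(336,449),(603,450))]
x,m,f=fitpose(w,mod,px,[585,194,-1.6]);print(x.round(2),m.round(2))
mod=[(65,140,40),(53,140,40)]
for q,z in(((241,115),40),((248,184),40),((700,184),40),((320,412),40),((347,480),10)): print(q,z,onz(w,c(q),z).round(1))
E
```

```text
[586.14 194.62  -1.56] 0.57
(241, 115) 40 [628.9 230.9  40. ]
(248, 184) 40 [617.3 231.   40. ]
(700, 184) 40 [615.2 154.6  40. ]
(320, 412) 40 [574.5 222.4  40. ]
(347, 480) 10 [542.1 224.   10. ]
```

```bash
python3 - <<'E'
from h import *
s=sense();print(s["ft_force"],s["time"]);print(hand_in())
E
```

```text
[-18.96769391  -2.49541635  23.02694977] 22.95
the job is handed in; nothing more can be done
None
```

The card rest is in the empty corner of the tray, and I handed the job in at 22.95 s with the arm still pushing on it. I gripped it by its ends, turned it about 117° so the slope faces the open front, set it on the floor and slid it against both rails. The first slide left it about 1° askew, so I squared it with a push at the front and pushed it against the end rail again. The closed fingertips then went onto the middle of the slope for the final diagonal push.

**Last checks:**
- **Push:** held at about 19 N towards the back rail and 23 N down, steady over the last two readings, with about 2.5 N towards the end rail.
- **Fit:** in the last wrist picture the rest is at about (586.1, 194.6) with yaw -1.56°; the tray's yaw is about -1.6°. Its back measures within about 0.2 mm of the back rail. Its end agrees with the end rail to within about 1 mm, which is as close as the pictures can show.
- **Tray position:** the camera fits of the tray differed by up to about 2 mm, so I relied on the contact forces for the final seating.
- **Other objects:** I didn't touch the plain block, candle cup, jar, gift box or the look-alikes, but I took no final measurement of where they stand.

An early move was refused because its rows lacked some fields, and it moved nothing. In the first sideways push the upward force rose to about 8 N, perhaps from a finger link brushing the top of the rest, so I repeated that push with the hand higher.

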